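# Pop open the photometer's sample hatch

## Robot

A 7-joint arm with a two-finger parallel gripper is mounted at the origin on a cart in front of the work surface, level with it; the furniture and walls round the work are solid. World frame = base frame: x ahead of the robot, y to its left, z up, the work surface at z = 0. Lengths are in m, angles in degrees, forces in N, time in s.
With the tool pointing down it reaches from about 0.425 to 0.875 m from the base axis. Payload 4.7 kg.
Tool frame: the origin (TCP) lies at the very end of the fingers, on their centre line; the grasp point (between the pads) lies 19 mm behind it; z points along the fingers, y is the line along which they close (so a half turn about z gives the same grasp; the last joint's range is limited). The gripper opens to 87 mm and grips with 3 to 60 N. Pads are 19 mm wide; open, the fingers measure 117 mm over their backs; the gripper's body (75 mm by 190 mm) begins 51 mm behind the grasp point.
Start: joints at [-68.978, 18.392, -4.016, 83.108, 1.295, 78.541, -3.26], TCP at [0.225, 0.61, 0.223] pointing down, gripper open.
Joint ranges: [-163.93, 163.93], [-17.29, 119.83], [-79.2, 71.16], [3.27, 140.29], [-89.18, 269.18], [5.43, 117.66], [-154.24, 154.24]. Speed limits (degrees/s): [147.25, 147.25, 180, 180, 180, 180, 180].

## Interface

Orientations are given as [roll, pitch, yaw] about the fixed x, y, z axes, in that order (R = Rz(yaw) Ry(pitch) Rx(roll)).
In Python, from cell import get_obs, read_camera, sign_off, silhouettes gives the robot as it stands.
- The arm moves only by the tool play_rows, never from a script. Its argument "steps" is a list that holds one entry, the list of rows, each a list of 7 numbers: the shift along the tool's x, y, z in m, then the turn, a rotation vector about the tool's x, y, z in rad, then the finger opening in m, from 0 to 0.087. A call has 1 to 12 rows; each row shifts and turns the commanded pose from where the row before left it, along the tool's axes as they then stand; what a row does not reach is not made up. A row lasts 1/10 s, in which the tool goes at most 50 mm and 8.59 degrees, less where a joint would pass 70% of its speed; a pose out of reach is approached as far as the arm can. A call is refused whole if a number of a shift passes 0.05 or a number of a turn 0.15, either way. A call with a gripper value outside its range is refused whole. The fingers move at their own pace and stop on an object; "force" is the grip in N (left out, the last holds). Time passes only in rows, so rows that do not move let the fingers close. It gives the time, the measured TCP pose, the force, the opening and the grip force at its end, in the units of the state.
- get_obs(): the state, without advancing time (a new reading comes with each control period).
- read_camera(name): name is "scene" or "top"; returns a dict with "frame" (420x560x3 uint8, red, green, blue), "intrinsics" (3x3 intrinsics, pixels), "view" (4x4, takes a point from world to camera coordinates). Camera axes: x right, y up, looking along -z (the intrinsics and any distortion apply to the point x, -y, -z); pixel columns grow to the right and rows downward; lengths in m; the calibration is good to about 2 mm. A picture is of the moment at which its call begins. There is no depth.
- sign_off(): hands the job in; it is judged then, once.
Trained networks look in the newest picture that a camera, given by its name, has taken for a name from the list of things; names that differ only in an ending like _2 or _b are one class to them, and where a whole thing is asked for, a point or a joint stands for the part that bears it (a point fixed in the world has none). Each returns a list of dicts, best first, with "p" (0 to 1); they miss things now and then, are a little off and sometimes report something else, mostly with a low value. They report only what shows in the picture. A call takes as long as a camera call. They do not tell look-alikes from the thing itself.
- silhouettes(camera, name): "pixels" (420x560 bool, what is visible of it) and "extent" ([left, top, right, bottom] in pixels, round what is visible of it).
The state is a dict: "time_s": time; "qpos": joint angles; "joint_velocities": joint speeds; "effort": joint torques, N m; "tool_pos": TCP position; "tool_rot": TCP orientation; "force": force on the tool from outside, world axes, zero at the start; "wrist_torque": the same for the moment, N m; "grip_width": finger opening in m; "grasp_force": force on a finger pad.
Only numpy, scipy, OpenCV 4.12 (cv2) and the standard library are available. Lean on these libraries where they do the work, as an engineer would, in place of code of your own. Each camera call takes 0.05 s, during which the arm holds its last target. There are 200 camera calls.

## Task

The bench photometer has to be opened for the next sample, but somebody left the lab timer lying on its sample hatch. With the fingertips slide the timer off the hatch, clear onto the free top of the instrument to the left, without picking it up; then press the front of the hatch down until its push latch lets go, take the finger away, and leave the hatch standing fully open. Leave everything else where it stands.

Things in the scene. Friction and masses are not known exactly. Their poses are not given: they have to be found in the camera images.
- photometer: White bench photometer, grey below, fixed: 232 x 300 x 80 mm. Origin: on the bench, middle of its width; x to its back (away from the robot within 0.4 rad), y to its left, z up. Flat top 80 mm up: x -60 to 110, y -150 to 150 mm; in front a sloping panel with screen and keys (none moves). The top left of the hatch is free but for a white pot at the back left corner. White cover behind hatch: fixed.
- hatch_mid (a point): Centre of the upper face of the shut hatch, fixed to the instrument (does not move with the hatch), 81 mm above the bench. The hatch: grey, square, 70 x 70 mm, in the right half of the instrument's top and 1 mm above it: x -15 to 55, y -105 to -35 mm in photometer. Hinge along its rear edge, 36 mm behind this point.
- hatch (a joint): Hatch angle, rad. 0 (to 0.01) shut and latched; below 0 pressed in (stop -0.103: front edge 7 mm down); above 0 open, front edge up and back. Pressed to its stop (it trips at about -0.075) and let go, a damped spring lifts it to 1.30 in about 1 s and keeps it there; pressed less, it stays latched; an open hatch pushed to the stop latches again. At hatch_press the spring needs about 3 N.
- hatch_press (a point): The place to press: upper face of the shut hatch, middle line, 20 mm behind its front edge, where three fine ribs run across; 51 mm in front of the hinge; 5 mm of travel. Fixed to the instrument (does not move with the hatch), 81 mm above the bench; axes as photometer.
- timer_mid (a point): Centre (half-way up) of the loose white lab timer with a grey screen and three keys on its top: 52 mm (its x) by 60 mm (its y) by 19 mm high, the rigid case 16 mm high, 65 g; z up. At the start it lies flat on the hatch, turned by up to 0.7 rad to the instrument.
- free_top (a point): Point on the free flat top of the instrument, 75 mm left of the hatch's left edge: a good place for the timer's centre. Axes as photometer, 80 mm above the bench.
- white_pot_3_mid (a point): Centre of a loose small white screw-cap pot, 44 mm across, 57 mm high, at the back left corner of the instrument's top. Bystander.
- white_pot_2_mid (a point): Centre of a loose small white screw-cap pot, 43 mm across, 53 mm high, on the bench to the left. Bystander.
- beaker_100_mid (a point): Centre of a loose glass beaker, 70 mm across, 63 mm high, on the bench to the left. Bystander.
- petri_1_mid (a point): Centre of a loose glass dish, 60 mm across, 12 mm high, on the bench to the left. Bystander.
- sample_jar_1_mid (a point): Centre of a loose sample jar with a blue cap, 60 mm across, 74 mm high, on the bench to the left. Bystander.
- sample_jar_3_mid (a point): Centre of another such jar, with a black cap, on the bench to the left. Bystander.
There are look-alikes about, which are no part of the job. Of the things like the part that bears timer_mid, leave any that is brown; of the rest the larger one is meant.

How it is judged:
By the outcome, as a careful person would: the job done as asked, in the order asked, and still so for the second after the job is handed in, with the robot touching nothing.
It also fails if it takes over 40 s, if anything falls off the work surface, if the arm or the gripper's body presses on something with over 40 N, if the wrist force passes 120 N, or if a joint passes its speed limit or range.

## Working session

There is one attempt and no reset: what is moved stays moved. The work goes in short steps, Python scripts to look and compute and a tool call to move; the robot and the scene stay as the last step left them, time stands still between calls to the robot, and variables do not carry over. Pictures are saved under pics/ and viewed, at most 10 in all, crops included, and the job is handed in when it is done.

Besides the shell and the picture viewer there is one more tool, called after "Request:" as name(argument=value, ...) on one line, values as JSON. play_rows: Moves the arm, as the interface text tells. Its arguments: {"type":"object","properties":{"steps":{"type":"array","items":{"type":"array","items":{"type":"array","items":{"type":"number"}}}},"force":{"type":"number"}},"required":["steps"]}

```bash
mkdir -p pics; python3 - <<'E'
from cell import *
import cv2,numpy as np
o=get_obs();print(o['tool_pos'],o['tool_rot'],o['grip_width'],o['time_s'])
for c in('scene','top'):
    d=read_camera(c);cv2.imwrite(f'pics/{c}0.png',d['frame'][:,:,::-1])
    np.savez(f'{c}.npz',K=d['intrinsics'],V=d['view']);print(d['intrinsics'],d['view'])
    for n in('photometer','hatch','timer_mid','white_pot_3_mid'):
        for s in silhouettes(c,n):
            ys,xs=np.nonzero(s['pixels']);print(c,n,round(s['p'],2),s['extent'],xs.mean().round(1),ys.mean().round(1),len(xs))
E
```

```text
[0.22441446 0.6094407  0.221453  ] [-1.79888872e+02  5.50937658e-03  1.59791383e+02] 0.08699425599242239 0.0
[[414.29054199   0.         281.79945289]
 [  0.         414.29054199 215.1438021 ]
 [  0.           0.           1.        ]] [[ 8.05303764e-01 -5.92861812e-01 -8.47983927e-04 -3.82462914e-01]
 [ 3.87951812e-01  5.25885098e-01  7.56926850e-01 -3.19440049e-01]
 [-4.48307082e-01 -6.09885018e-01  6.53499063e-01 -8.17033945e-01]
 [ 0.00000000e+00  0.00000000e+00  0.00000000e+00  1.00000000e+00]]
scene photometer 0.85 [224.7, 192.4, 360.1, 310.3] 289.2 248.0 9672
scene hatch 0.74 [297.7, 231.9, 332.8, 262.1] 317.2 249.9 190
scene timer_mid 0.92 [289.4, 231.3, 322.0, 258.6] 307.3 242.9 567
scene timer_mid 0.84 [327.0, 311.5, 359.1, 337.2] 342.0 322.8 691
scene timer_mid 0.74 [362.3, 282.3, 380.8, 304.3] 371.7 294.5 299
scene timer_mid 0.72 [239.6, 160.5, 259.6, 189.8] 250.2 174.5 484
scene white_pot_3_mid 0.77 [284.8, 177.2, 300.2, 197.7] 294.0 186.5 350
[[444.65253297   0.         275.91759642]
 [  0.         444.65253297 212.07319171]
 [  0.           0.           1.        ]] [[-1.76094974e-02 -9.99841947e-01 -2.44681798e-03  1.21979504e-01]
 [ 9.96148672e-01 -1.77545768e-02  8.58638395e-02 -5.21936613e-01]
 [-8.58937107e-02 -9.25375422e-04  9.96303876e-01 -1.12673609e+00]
 [ 0.00000000e+00  0.00000000e+00  0.00000000e+00  1.00000000e+00]]
top hatch 0.7 [317.8, 191.4, 350.9, 222.7] 337.8 199.3 292
top timer_mid 0.97 [321.0, 195.9, 349.9, 221.6] 333.9 208.1 485
top timer_mid 0.84 [384.0, 209.7, 411.0, 238.4] 398.9 226.2 464
top timer_mid 0.27 [244.1, 160.0, 372.3, 265.8] 306.4 214.7 10629
top white_pot_3_mid 0.61 [254.9, 164.3, 272.1, 180.6] 263.1 169.8 289
```

```bash
python3 - <<'E'
import cv2
a=cv2.imread('pics/top0.png')[130:290,190:430];cv2.imwrite('pics/topc.png',cv2.resize(a,None,fx=3.3,fy=3.3,interpolation=2))
E
```

```text
(no output)
```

View pics/topc.png

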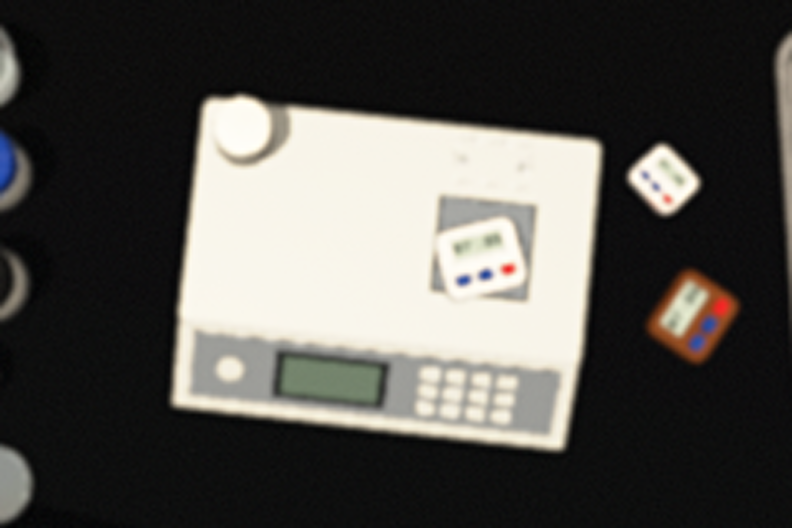

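View pics/scene0.png

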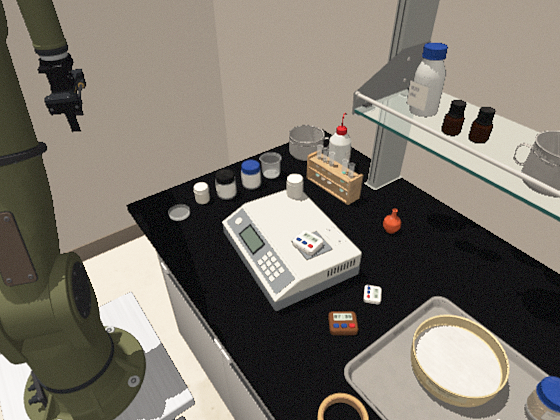

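The top crop shows the white timer at crop (481,258), lying on the hatch. The hatch corners are at about (440,197), (536,206), (528,300) and (432,291). The brown timer and a smaller white one sit to the right on the bench, and the pot is at the back left. The scene view shows the same layout, with a shelf at the rear right.

```bash
cat > h.py <<'E'
import numpy as np
C={c:np.load(f'{c}.npz') for c in('scene','top')}
def proj(c,P):
    P=np.atleast_2d(P);V,K=C[c]['V'],C[c]['K'];q=P@V[:3,:3].T+V[:3,3]
    q=np.c_[q[:,0],-q[:,1],-q[:,2]]@K.T;return q[:,:2]/q[:,2:]
def back(c,uv,z):
    V,K=C[c]['V'],C[c]['K'];r=np.linalg.inv(K)@[uv[0],uv[1],1];d=V[:3,:3].T@(r*[1,-1,-1]);o=-V[:3,:3].T@V[:3,3]
    return o+d*(z-o[2])/d[2]
def W(p,P):
    P=np.atleast_2d(P).astype(float);c,s=np.cos(p[2]),np.sin(p[2]);return np.c_[p[0]+c*P[:,0]-s*P[:,1],p[1]+s*P[:,0]+c*P[:,1],P[:,2]]
E
cat > m.py <<'E'
from h import *
from scipy.optimize import least_squares
M=np.array([[110,150,80],[110,-150,80],[-60,150,80],[-60,-150,80],[55,-35,81],[55,-105,81],[-15,-105,81]])/1e3
U=np.array([[205,97],[601,143],[180,320],[582,357],[440,197],[536,206],[528,300]])/3.3+[190,130]-.35
r=least_squares(lambda p:(proj('top',W(p,M))-U).ravel(),[.6,0,0]);p=r.x
print(p,r.fun.reshape(-1,2).round(1));np.save('pose.npy',p)
import cv2
from cell import *
Q=np.array([[-26,-30],[26,-30],[26,30],[-26,30]])/1e3
s0=None
res={}
for c in('top','scene'):
    read_camera(c);s=silhouettes(c,'timer_mid')[0];m=s['pixels'].astype(np.uint8)
    k=cv2.findContours(m,0,1)[0];k=max(k,key=cv2.contourArea)
    ys,xs=np.nonzero(m);print(c,'timer',back(c,(xs.mean(),ys.mean()),.097),cv2.minAreaRect(k))
    b=cv2.boxPoints(cv2.minAreaRect(k)) ; print([back(c,x,.098)[:2].round(4) for x in b])
for n,P in dict(hmid=[.02,-.07,.081],press=[-.015+.02,-.07,.081],free=[.02,.04,.08]).items(): print(n,W(p,P))
f=cv2.imread('pics/scene0.png')
for c in('scene','top'):
    f=cv2.imread(f'pics/{c}0.png');f=cv2.resize(f,None,fx=4,fy=4,interpolation=2)
    for x in proj(c,W(p,np.vstack([M,[[.02,.04,.08],[.005,-.07,.081]]]))):cv2.circle(f,tuple(int(v*4+1.5) for v in x),4,(0,0,255),1)
    cv2.imwrite(f'pics/{c}1.png',f[600:1200,860:1660] if c=='scene' else f[560:1120,900:1560])
E
python3 m.py
```

```text
[ 0.52442915  0.03556281 -0.12449269] [[-0.2 -0. ]
 [ 0.3 -1.2]
 [-0.4  0.5]
 [-0.1  2.4]
 [ 0.7 -0.6]
 [-0.1 -0.4]
 [-0.3 -0.6]]
top timer [ 0.47991701 -0.18306553  0.097     ] ((399.0768737792969, 225.38458251953125), (21.0786075592041, 23.852108001708984), 33.6900634765625)
[array([ 0.4709, -0.1458]), array([ 0.5183, -0.1795]), array([ 0.4892, -0.2206]), array([ 0.4421, -0.1868])]
scene timer [ 0.43576286 -0.24992273  0.097     ] ((342.5101623535156, 323.64215087890625), (23.01279640197754, 28.570066452026367), 85.91438293457031)
[array([ 0.4278, -0.2153]), array([ 0.4762, -0.245 ]), array([ 0.4422, -0.2845]), array([ 0.3963, -0.2561])]
hmid [[ 0.53558237 -0.03637887  0.081     ]]
press [[ 0.52069846 -0.0345163   0.081     ]]
free [[0.54924122 0.07276981 0.08      ]]
```

View pics/scene1.png

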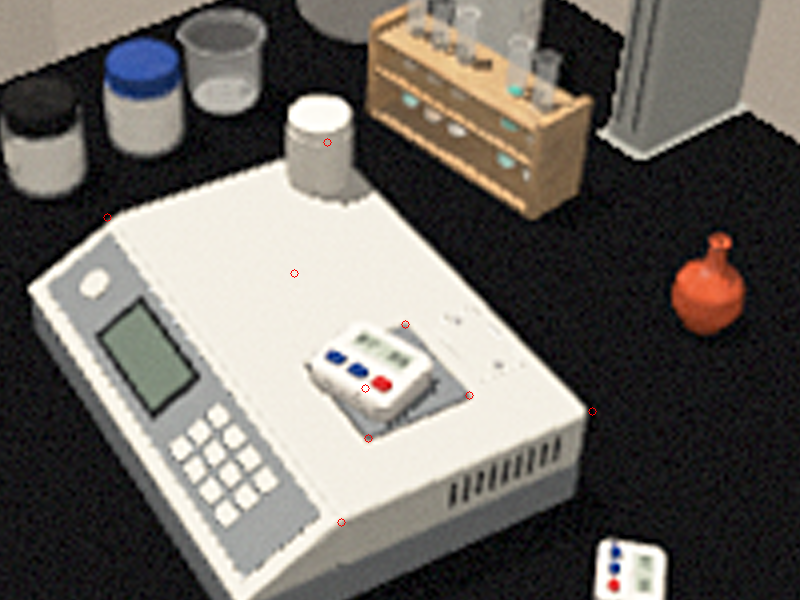

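```bash
cat > t.py <<'E'
from h import *
from cell import *
import cv2
from scipy.optimize import least_squares
p=np.load('pose.npy')
def timer(near,z0,r=60):
    S={}
    for c in('top','scene'):
        d=read_camera(c)
        t=proj(c,near)[0];b=[]
        for s in silhouettes(c,'timer_mid'):
            ys,xs=np.nonzero(s['pixels'])
            if len(xs)<900: b.append((np.hypot(xs.mean()-t[0],ys.mean()-t[1]),s['pixels']))
        b=[x for x in b if x[0]<r]
        if b: S[c]=min(b,key=lambda x:x[0])[1]
    Q=np.array([[x,y,z] for z in(0,.016) for x,y in[(-.026,-.030),(.026,-.030),(.026,.030),(-.026,.030)]])
    best=None
    def cost(q):
        e=0
        for c,m in S.items():
            uv=proj(c,W(q,Q)+[0,0,z0]); im=np.zeros((420*4,560*4),np.uint8)
            cv2.fillConvexPoly(im,cv2.convexHull(np.round(uv*4+2).astype(np.int32)),255)
            a=cv2.resize(im,(560,420),interpolation=cv2.INTER_AREA)/255.
            e+=np.abs(a-m).sum()
        return e
    from scipy.optimize import minimize
    for a in np.radians(range(-60,61,12)):
        r=minimize(cost,[near[0],near[1],p[2]+a],method='Nelder-Mead',options=dict(initial_simplex=np.array([near[0],near[1],p[2]+a])+np.array([[0,0,0],[.01,0,0],[0,.01,0],[0,0,.1]])))
        if best is None or r.fun<best.fun:best=r
    print('cams',list(S),'timer',best.x[:2].round(4),'yaw',np.degrees(best.x[2]).round(1),'cost',best.fun)
    c,s=np.cos(p[2]),np.sin(p[2]);d=best.x[:2]-p[:2];print('in photometer',(c*d[0]+s*d[1]).round(4),(-s*d[0]+c*d[1]).round(4))
E
python3 -c "
from t import *
timer([.5356,-.0364,.09],.081,20)
print(back('top',(335.8,208.2),.097))"
```

```text
cams ['top', 'scene'] timer [ 0.5251 -0.0301] yaw 14.2 cost 112.48627450980393
in photometer 0.0089 -0.0651
[ 0.52441917 -0.03228516  0.097     ]
```

Request:
play_rows(steps=[[[0, 0, 0, 0, 0, -0.1, 0.02], [0, 0, 0, 0, 0, 0, 0.02]]], force=10)

```text
time_s: 1.1
tool_pos: [0.2246, 0.61, 0.2226]
tool_rot: [180.0, -0.0, 165.5]
force: [0.4, -0.4, 0.5]
grip_width: 0.0775
grasp_force: 0.0
```

Request:
play_rows(steps=[[[0, 0, 0, 0, 0, 0.135, 0.015], [0, 0, 0, 0, 0, 0.135, 0.015], [0, 0, 0, 0, 0, 0.135, 0.015], [0, 0, 0, 0, 0, 0.135, 0.015], [0, 0, 0, 0, 0, 0.135, 0.015], [0, 0, 0, 0, 0, 0.135, 0.015], [0, 0, 0, 0, 0, 0.135, 0.015], [0, 0, 0, 0, 0, 0.135, 0.015], [0, 0, 0, 0, 0, 0, 0.015]]])

```text
time_s: 2.0
tool_pos: [0.2246, 0.61, 0.2226]
tool_rot: [180.0, 0.0, 103.5]
force: [-0.7, -0.7, 0.6]
grip_width: 0.0161
grasp_force: 0.0
```

Request:
play_rows(steps=[[[-0.045, 0.018, 0, 0, 0, 0, 0.015], [-0.045, 0.018, 0, 0, 0, 0, 0.015], [-0.045, 0.018, 0, 0, 0, 0, 0.015], [-0.045, 0.018, 0, 0, 0, 0, 0.015], [-0.045, 0.018, 0, 0, 0, 0, 0.015], [-0.045, 0.018, 0, 0, 0, 0, 0.015], [-0.045, 0.018, 0, 0, 0, 0, 0.015], [-0.045, 0.018, 0, 0, 0, 0, 0.015], [-0.045, 0, 0, 0, 0, 0, 0.015], [-0.045, 0, 0, 0, 0, 0, 0.015], [-0.045, 0, 0, 0, 0, 0, 0.015], [-0.045, 0, 0, 0, 0, 0, 0.015]]])

```text
time_s: 3.2
tool_pos: [0.4921, 0.1174, 0.2229]
tool_rot: [180.0, -0.0, 103.8]
force: [0.4, 0.6, -0.5]
grip_width: 0.0147
grasp_force: 0.0
```

Request:
play_rows(steps=[[[-0.045, 0, 0, 0, 0, 0, 0.015], [-0.045, 0, 0, 0, 0, 0, 0.015], [-0.045, 0, 0, 0, 0, 0, 0.015], [-0.045, 0, 0, 0, 0, 0, 0.015], [-0.03, -0.002, 0, 0, 0, 0, 0.015], [0, 0, 0, 0, 0, 0, 0.015], [0, 0, 0.04, 0, 0, 0, 0.015], [0, 0, 0.04, 0, 0, 0, 0.015], [0, 0, 0, 0, 0, 0, 0.015]]])

```text
time_s: 4.1
tool_pos: [0.5354, -0.0839, 0.1378]
tool_rot: [-179.5, -0.2, 103.8]
force: [-0.5, -0.9, -0.2]
grip_width: 0.015
grasp_force: 0.0
```

Request:
play_rows(steps=[[[0, 0, 0, 0, 0, 0, 0.015], [0, 0, 0, 0, 0, 0, 0.015]]])

```text
time_s: 4.3
tool_pos: [0.541, -0.0852, 0.1448]
tool_rot: [179.8, 0.0, 103.7]
force: [0.1, 0.3, 0.8]
grip_width: 0.0149
grasp_force: 0.0
```

```bash
python3 - <<'E'
from t import *
o=get_obs();print(o['tool_pos'],o['tool_rot'],o['time_s'])
for c in('scene','top'):
    d=read_camera(c);f=cv2.resize(d['frame'][:,:,::-1],None,fx=4,fy=4,interpolation=2)
    u=proj(c,o['tool_pos'])[0];cv2.circle(f,tuple(int(v*4+1.5) for v in u),4,(0,0,255),1)
    cv2.imwrite(f'pics/{c}2.png',f[700:1150,1050:1500])
a=[cv2.imread(f'pics/{c}2.png')[:450,:395] for c in('scene','top')]
cv2.imwrite('pics/b2.png',np.hstack(a))
E
```

```text
[ 0.54096562 -0.08521753  0.14479319] [1.79808079e+02 3.49021992e-02 1.03697882e+02] 4.3
```

View pics/b2.png

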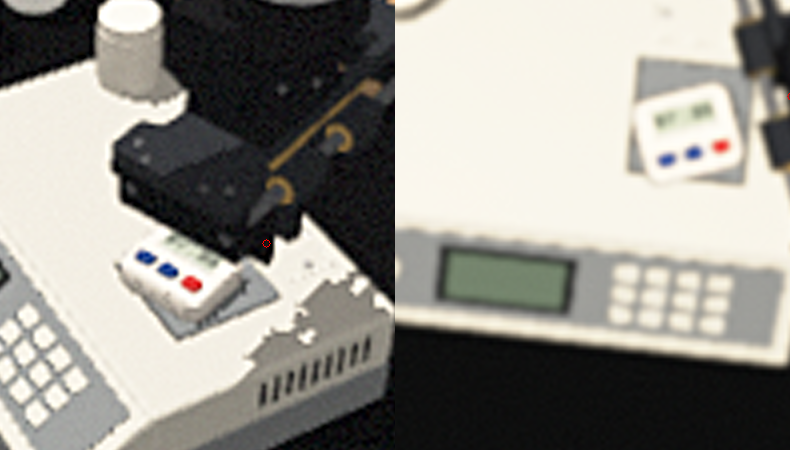

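Request:
play_rows(steps=[[[0, 0, 0.015, 0, 0, 0, 0.015], [0, 0, 0.015, 0, 0, 0, 0.015], [0, 0, 0.01, 0, 0, 0, 0.015], [0, 0, 0.006, 0, 0, 0, 0.015], [0, 0, 0.004, 0, 0, 0, 0.015], [0, 0, 0, 0, 0, 0, 0.015], [0, 0, 0, 0, 0, 0, 0.015], [0, 0, 0, 0, 0, 0, 0.015], [0, 0, 0, 0, 0, 0, 0.015]]])

```text
time_s: 5.3
tool_pos: [0.5398, -0.0854, 0.093]
tool_rot: [179.9, 0.0, 103.6]
force: [0.5, -0.8, -0.2]
grip_width: 0.015
grasp_force: 0.0
```

Request:
play_rows(steps=[[[0, 0, 0.003, 0, 0, 0, 0.015], [0, 0, 0.002, 0, 0, 0, 0.015], [0, 0, 0, 0, 0, 0, 0.015], [0.004, 0, 0, 0, 0, 0, 0.015], [0.004, 0, 0, 0, 0, 0, 0.015], [0.004, 0, 0, 0, 0, 0, 0.015], [0.004, 0, 0, 0, 0, 0, 0.015], [0.004, 0, 0, 0, 0, 0, 0.015], [0.003, 0, 0, 0, 0, 0, 0.015], [0.003, 0, 0, 0, 0, 0, 0.015], [0, 0, 0, 0, 0, 0, 0.015]]])

```text
time_s: 6.4
tool_pos: [0.5333, -0.0595, 0.0876]
tool_rot: [180.0, -0.0, 103.7]
force: [-0.5, -0.4, -1.1]
grip_width: 0.0152
grasp_force: 0.0
```

Request:
play_rows(steps=[[[0.005, 0, 0, 0, 0, 0.018, 0.015], [0.005, 0, 0, 0, 0, 0.018, 0.015], [0.005, 0, 0, 0, 0, 0.018, 0.015], [0.005, 0, 0, 0, 0, 0.018, 0.015], [0.005, 0, 0, 0, 0, 0.018, 0.015], [0.005, 0, 0, 0, 0, 0.018, 0.015], [0.005, 0, 0, 0, 0, 0.018, 0.015], [0.005, 0, 0, 0, 0, 0.018, 0.015], [0.005, 0, 0, 0, 0, 0.018, 0.015], [0.005, 0, 0, 0, 0, 0.018, 0.015], [0, 0, 0, 0, 0, 0, 0.015]]])

```text
time_s: 7.5
tool_pos: [0.5255, -0.0097, 0.0875]
tool_rot: [-180.0, -0.0, 93.4]
force: [0.2, 0.4, 0.1]
grip_width: 0.015
grasp_force: 0.0
```

```bash
python3 - <<'E'
from t import *
o=get_obs();print(o['tool_pos'],o['tool_rot'],o['time_s'])
f=[]
for c,(x,y) in dict(scene=(230,170),top=(260,170)).items():
    d=read_camera(c);f.append(cv2.resize(d['frame'][y:y+110,x:x+98,::-1],None,fx=4,fy=4,interpolation=2))
cv2.imwrite('pics/b3.png',np.hstack(f))
E
```

```text
[ 0.52545693 -0.00971422  0.08749321] [-1.79994780e+02 -2.88702860e-02  9.33631046e+01] 7.5
```

View pics/b3.png

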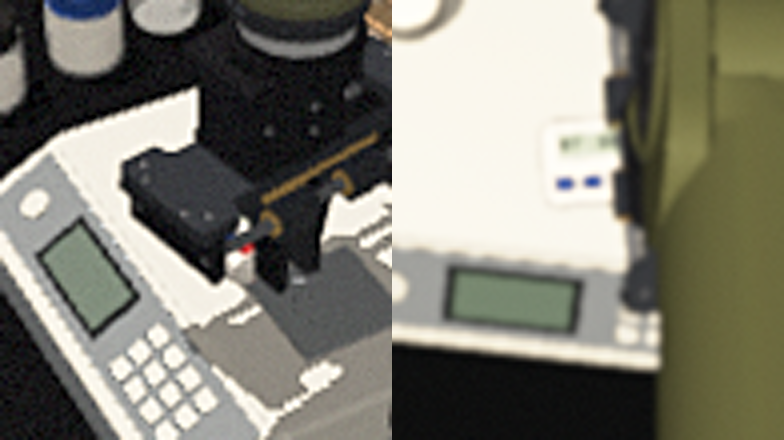

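The push works: the timer lies flush against the fingers and is moving left, with its keys at about (575,185) in the top half. I'll carry on with the slide.

Request:
play_rows(steps=[[[0.005, 0, 0, 0, 0, 0.018, 0.015], [0.005, 0, 0, 0, 0, 0.018, 0.015], [0.005, 0, 0, 0, 0, 0.018, 0.015], [0.005, 0, 0, 0, 0, 0.018, 0.015], [0.005, 0, 0, 0, 0, 0.018, 0.015], [0.005, 0, 0, 0, 0, 0.018, 0.015], [0.005, 0, 0, 0, 0, 0.018, 0.015], [0.005, 0, 0, 0, 0, 0.018, 0.015], [0.004, 0, 0, 0, 0, 0.018, 0.015], [0.002, 0, 0, 0, 0, 0.018, 0.015], [0, 0, 0, 0, 0, 0, 0.015]]])

```text
time_s: 8.7
tool_pos: [0.5263, 0.0356, 0.0875]
tool_rot: [180.0, -0.0, 83.0]
force: [0.6, -0.4, -0.5]
grip_width: 0.0148
grasp_force: 0.0
```

Request:
play_rows(steps=[[[-0.005, 0, 0, 0, 0, 0, 0.015], [-0.01, 0, 0, 0, 0, 0, 0.015], [-0.005, 0, -0.02, 0, 0, 0, 0.0], [0, 0, -0.04, 0, 0, 0, 0.0], [-0.04, 0, -0.04, 0, 0, 0, 0.0], [-0.04, 0, 0, 0, 0, 0, 0.0], [-0.04, 0, 0, 0, 0, 0, 0.0], [-0.04, 0, 0, 0, 0, 0, 0.0], [-0.04, 0, 0, 0, 0, 0, 0.0], [0, 0, 0, 0, 0, 0, 0], [0, 0, 0, 0, 0, 0, 0]]])

```text
time_s: 9.8
tool_pos: [0.4992, -0.1805, 0.1829]
tool_rot: [180.0, -0.0, 82.8]
force: [-0.2, 0.7, -0.8]
grip_width: 0.0006
grasp_force: 0.0
```

```bash
python3 - <<'E'
from t import *
o=get_obs();print(o['tool_pos'],o['tool_rot'],o['time_s'],o['grip_width'])
timer([.539,.073,.09],.08,25)
f=[]
for c,(x,y) in dict(scene=(230,170),top=(240,150)).items():
    d=read_camera(c);f.append(cv2.resize(d['frame'][y:y+110,x:x+133,::-1],None,fx=3,fy=3,interpolation=2))
cv2.imwrite('pics/b4.png',np.hstack(f))
E
```

```text
[ 0.49922633 -0.18046798  0.18291277] [ 1.79998895e+02 -1.95151261e-02  8.27812179e+01] 9.8 0.0006410249294136921
cams ['top', 'scene'] timer [0.5288 0.0777] yaw -9.1 cost 98.00392156862745
in photometer -0.0009 0.0424
```

View pics/b4.png

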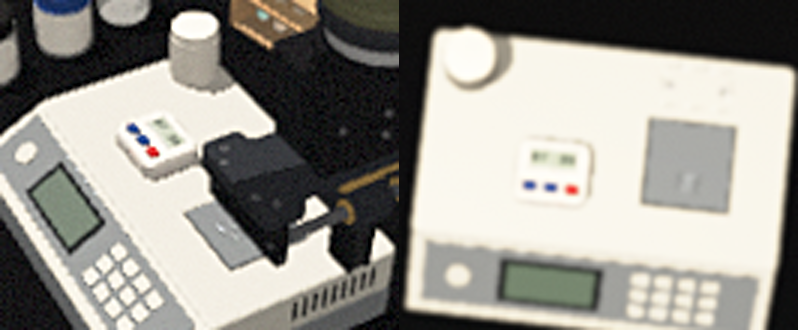

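The timer is clear on the free top at photometer (−0.001, 0.042). The hatch is bare, with its ribs at about crop (688,183), which is pixel (336.3,211). Next I turn the closed fingers across the instrument and move above the press point.

Request:
play_rows(steps=[[[0, 0, 0, 0, 0, -0.143, 0], [0, 0, 0, 0, 0, -0.143, 0], [0, 0, 0, 0, 0, -0.143, 0], [0, 0, 0, 0, 0, -0.143, 0], [0, 0, 0, 0, 0, -0.143, 0], [0, 0, 0, 0, 0, -0.143, 0], [0, 0, 0, 0, 0, -0.143, 0], [0, 0, 0, 0, 0, -0.143, 0], [0, 0, 0, 0, 0, -0.143, 0], [0, 0, 0, 0, 0, -0.143, 0], [0, 0, 0, 0, 0, -0.143, 0], [0, 0, 0, 0, 0, 0, 0]]])

```text
time_s: 11.3
tool_pos: [0.5003, -0.1779, 0.1829]
tool_rot: [180.0, 0.0, 173.2]
force: [0.6, -0.3, -0.6]
grip_width: 0.0003
grasp_force: 0.0
```

```bash
python3 - <<'E'
from t import *
o=get_obs();print(o['tool_pos'],o['tool_rot'],o['time_s'],o['qpos'][6])
print(back('top',(336.3-.3,211-.3),.081),back('top',(336.4,204.9),.081))
d=read_camera('top')
for s in silhouettes('top','hatch'):
    k=max(cv2.findContours(s['pixels'].astype(np.uint8),0,1)[0],key=cv2.contourArea);r=cv2.minAreaRect(k);print(s['p'],r,back('top',r[0],.081))
E
```

```text
[ 0.50025686 -0.177885    0.18288427] [1.79989391e+02 7.93108957e-05 1.73241535e+02] 11.3 103.67268136034937
[ 0.51973457 -0.03474677  0.081     ] [ 0.53401072 -0.03614613  0.081     ]
0.59 ((335.73974609375, 204.9726104736328), (28.68363380432129, 28.578947067260742), 6.009005546569824) [ 0.53386053 -0.0345204   0.081     ]
0.43 ((306.80487060546875, 213.256103515625), (122.9103012084961, 94.63983154296875), 6.340191841125488) [0.51472023 0.03698809 0.081     ]
```

Request:
play_rows(steps=[[[-0.002, 0.035, 0, 0, 0, 0, 0], [0, 0.04, 0, 0, 0, 0, 0], [0, 0.04, 0, 0, 0, 0, 0], [0, 0.03, 0, 0, 0, 0, 0], [0, 0, 0.02, 0, 0, 0, 0], [0, 0, 0.03, 0, 0, 0, 0], [0, 0, 0.02, 0, 0, 0, 0], [0, 0, 0.01, 0, 0, 0, 0], [0, 0, 0, 0, 0, 0, 0], [0, 0, 0, 0, 0, 0, 0], [0, 0, 0, 0, 0, 0, 0]]])

```text
time_s: 12.5
tool_pos: [0.5204, -0.0349, 0.1042]
tool_rot: [180.0, 0.1, 173.1]
force: [0.3, 0.3, 0.1]
grip_width: 0.0008
grasp_force: 0.0
```

Request:
play_rows(steps=[[[0, 0, 0.01, 0, 0, 0, 0], [0, 0, 0.008, 0, 0, 0, 0], [0, 0, 0.004, 0, 0, 0, 0], [0, 0, 0.002, 0, 0, 0, 0], [0, 0, 0.001, 0, 0, 0, 0], [0, 0, 0.001, 0, 0, 0, 0], [0, 0, 0.001, 0, 0, 0, 0], [0, 0, 0, 0, 0, 0, 0]]])

```text
time_s: 13.3
tool_pos: [0.519, -0.0348, 0.0763]
tool_rot: [180.0, -0.0, 173.1]
force: [-4.7, 0.2, 6.4]
grip_width: 0.0008
grasp_force: 3.4
```

Request:
play_rows(steps=[[[0, 0, 0.001, 0, 0, 0, 0], [0, 0, 0.001, 0, 0, 0, 0], [0, 0, 0, 0, 0, 0, 0]]])

```text
time_s: 13.6
tool_pos: [0.5191, -0.0348, 0.0755]
tool_rot: [179.9, -0.1, 173.1]
force: [-8.6, 0.6, 15.7]
grip_width: 0.0004
grasp_force: 8.2
```

At the stop, with the force rising stiffly. Now I lift away quickly, up and toward the robot.

Request:
play_rows(steps=[[[0, 0, -0.04, 0, 0, 0, 0], [0.01, 0, -0.048, 0, 0, 0, 0], [0.03, 0, -0.04, 0, 0, 0, 0], [0.02, -0.03, -0.02, 0, 0, 0, 0], [0, -0.045, 0, 0, 0, 0, 0], [0, -0.045, 0, 0, 0, 0, 0], [0, -0.045, 0, 0, 0, 0, 0], [0, -0.045, 0, 0, 0, 0, 0], [0, 0, 0, 0, 0, 0, 0], [0, 0, 0, 0, 0, 0, 0], [0, 0, 0, 0, 0, 0, 0], [0, 0, 0, 0, 0, 0, 0]]])

```text
time_s: 14.8
tool_pos: [0.4353, -0.2348, 0.2217]
tool_rot: [180.0, 0.0, 173.3]
force: [0.3, -0.2, -0.3]
grip_width: 0.0002
grasp_force: 0.0
```

Request:
play_rows(steps=[[[0, 0, 0, 0, 0, 0, 0], [0, 0, 0, 0, 0, 0, 0], [0, 0, 0, 0, 0, 0, 0], [0, 0, 0, 0, 0, 0, 0], [0, 0, 0, 0, 0, 0, 0]]])

```text
time_s: 15.3
tool_pos: [0.4347, -0.2362, 0.2219]
tool_rot: [180.0, 0.0, 173.1]
force: [1.1, 0.1, -0.6]
grip_width: 0.0004
grasp_force: 0.0
```

```bash
python3 - <<'E'
from t import *
o=get_obs();print(o['tool_pos'],o['force'],o['time_s'])
timer([.529,.0777,.09],.08,25)
f=[]
for c,(x,y) in dict(scene=(230,170),top=(240,150)).items():
    d=read_camera(c);f.append(cv2.resize(d['frame'][y:y+110,x:x+133,::-1],None,fx=3,fy=3,interpolation=2))
cv2.imwrite('pics/b5.png',np.hstack(f))
E
```

```text
[ 0.43471582 -0.23619452  0.22190647] [ 1.07232072  0.13808332 -0.59562879] 15.3
cams ['top'] timer [0.5294 0.0784] yaw -8.0 cost 42.30588235294118
in photometer -0.0004 0.0431
```

View pics/b5.png

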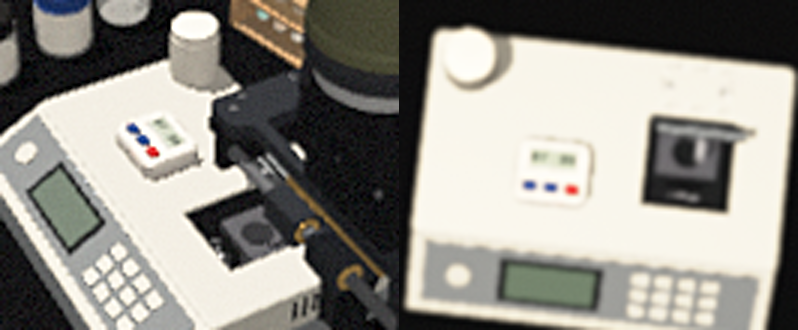

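The hatch now stands open: in the top half it shows edge-on at (705,130) with the sample well visible. The timer is unmoved on the free top, and the arm is clear.

```bash
python3 -c "
from cell import *
print(sign_off())"
```

```text
the job is handed in; nothing more can be done
None
```

The timer was slid off the hatch onto the free top to the left, the hatch was pressed to its stop and now stands open in the last picture, and the job was handed in after about 15 s of robot time.

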